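Pin the stencil mask and press the sprayer

TASK

Take the locating pin out of its block and push it down through the mask and the work plate into the spraying station's bed until the pin's shoulder sits on the mask, and leave it there. Then press the sprayer's sprung nozzle cap fully down and let it spring back up. Do not press the cap before the mask is pinned, press gently without forcing anything (it needs only a few newtons), and leave the other things on the table where they are.

Things in the scene. Friction and masses are not known exactly. Their poses are not given: they have to be found in the camera images.
- station: Fixed station: grey foot plate 110 (x) x 250 (y) mm on rubber feet (top z = 8 mm), origin on the table below its centre. On its -y part a plywood bed (94 x 132 mm, top z = 38 mm, centre y = -47 mm) whose rails hold the stacked work plate and mask (stack top z = 51 mm). On its +y part a clamped upright aluminium pump bottle, 50 mm wide, axis at y = +88 mm, with a clamp post at its +x side.
- bed_hole (a point): Where the pin belongs: on the axis of the bed's vertical hole (13 mm wide, at y = -92 mm in the station, open from the bed's top at 38 mm down to the foot at 8 mm), at the height of the mask's upper face (51 mm above the table).
- mask_hole (a point): Centre of the round 13 mm hole in the mask, in its upper face. The mask is a loose steel sheet 81.5 x 119.5 x 5 mm with two rectangular slots, lying on the work plate, with 0.75 mm play to the rails.
- plate_hole (a point): Centre of the round 13 mm hole in the work plate, in its upper face, right below the mask's hole. The plate is loose light wood 81.5 x 119.5 x 8 mm, lying on the bed under the mask.
- pin_grip (a point): Centre of the black upright round handle (17 mm wide, 44 mm tall) of the locating pin. Below the handle is a steel shank 10 mm wide, 40 mm long, with a tapered end; the shank's end is 62 mm below this point and the handle's top 22 mm above it. z runs along the pin, up out of the shank. Pin mass about 50 g.
- pin_shoulder (a point): Centre of the flat underside of the pin's handle, where the shank begins (22 mm below pin_grip). In the block, and when home on the mask, the shoulder rests on the upper face.
- pin_block: Wooden block 60 (x) x 110 (y) x 46 mm fixed to the table, origin at the centre of its underside, with three vertical 12 mm holes in a row along its y axis, 35 mm apart; the outer two are spare and blocked. The pin stands upright in the middle one, its shoulder on the block's top; lift it 40 mm to clear.
- cap_top (a point): Centre of the flat round top (26 mm wide) of the white nozzle cap on the bottle, 169.5 mm above the table when up; moves with the cap. A short spout points from the cap towards the mask.
- nozzle_cap (a joint): Travel of the nozzle cap in m: 0 up, grows as it is pressed, 0.010 hard against the stop. A spring pushes it back: 1.5 N at the top, 6.5 N at the bottom, growing evenly.
- glass_jar: Bystander: loose clear glass jar, 60 mm wide, 91 mm tall; origin at the centre of its underside.
- file: Bystander: loose needle file with a white handle, 179 mm long, lying on the table.
- pencil: Bystander: loose yellow clutch pencil, 149 mm long, lying on the table.
Mind the look-alikes: they are no part of the job. Leave any purple look-alike of the part that bears plate_hole alone.

How it is judged:
By the outcome, as a careful person would: the job done as asked, in the order asked, and still so for the second after the job is handed in, with the robot touching nothing.
It also fails if it takes over 48 s, if anything falls off the work surface, if the arm or the gripper's body presses on something with over 40 N, if the wrist force passes 120 N, or if a joint passes its speed limit or range.

ROBOT

A 7-joint arm with a two-finger parallel gripper is mounted at the origin on a cart in front of the work surface, level with it; the furniture and walls round the work are solid. World frame = base frame: x ahead of the robot, y to its left, z up, the work surface at z = 0. Lengths are in m, angles in rad, forces in N, time in s.
With the tool pointing down it reaches from about 0.4 to 0.85 m from the base axis. Payload 10.4 kg.
Tool frame: the origin (TCP) lies between the finger pads; the fingertips stand 11 mm ahead of it and the grasp point (between the pads) lies 8 mm behind it; z points along the fingers, y is the direction in which the jaws open and shut (so a half turn about z gives the same grasp; the last joint's range is limited). The gripper opens to 87 mm and grips with 3 to 60 N. Pads are 19 mm wide; open, the fingers measure 117 mm over their backs; the gripper's body (75 mm by 190 mm) begins 51 mm behind the grasp point.
Start: joints at [1.183, 0.332, -0.065, 1.46, 0.022, 1.35, -0.088], TCP at [0.223, -0.584, 0.234] pointing down, gripper open.
Joint ranges: [-2.6, 2.6], [-0.5, 2.12], [-1.47, 1.34], [0.16, 2.42], [-1.27, 4.41], [0.06, 2.06], [-2.6, 2.6]. Speed limits (rad/s): [2.22, 2.22, 2.79, 2.79, 3.14, 3.14, 3.14].

INTERFACE

Orientations are given as a unit quaternion [x, y, z, w].
In Python, from bench import r, eyes gives the robot as it stands.
- The arm moves only by the shell command python3 -m inch 'ROWS' [FORCE]. ROWS is a JSON object of lists of equal length, an entry for each row: "translation": the shift along the world's x, y, z scaled (see below), a list of three; "rot": the turn, a rotation vector about the world's x, y, z scaled (see below), a list of three; "jaw": the finger opening in mm, from 0 to 87. In form: {"translation": [[tx, ty, tz], ...], "rot": [[ax, ay, az], ...], "jaw": [jaw, ...]}. A call has 1 to 20 rows; each row is the pose to reach, as a shift and turn from the pose measured when the call began; what a row does not reach only later rows make up. The controller multiplies each number of a shift by 100 mm and each number of a turn by 60 degrees. A row lasts 1/10 s, in which the tool goes at most 50 mm and 8.59 degrees, less where a joint would pass 70% of its speed; a pose out of reach is approached as far as the arm can. A call with a number of a shift or a turn outside -1 to 1 is refused whole. A call with a gripper value outside its range is refused whole. The fingers move at their own pace and stop on an object; FORCE is the grip in N (left out, the last holds). Time passes only in rows, so rows that repeat a pose let the fingers close. It gives the time, the measured TCP pose, the force and the opening at its end, in the units of the state.
- r.read_state(): the state, without advancing time (a new reading comes with each control period).
- eyes.camera(name): name is "side" or "top" or "wrist"; returns the picture (480x640x3 uint8, blue, green, red); there is no depth.
- eyes.calibration(name): a dict with "fx", "fy", "cx", "cy" (pixels), "R" (3x3) and "t" (3): a world point X has camera coordinates R X + t; the wrist camera has in their place "hand_eye" (4x4, takes a point from camera to tool coordinates, whose origin is the TCP and whose axes are the flange's). Camera axes: x right, y down, z forward; pixel columns grow to the right and rows downward; lengths in m; the calibration is good to about 2 mm. A picture is of the moment at which its call begins: read the wrist's pose just before it. calibration takes no time and is no camera call.
- r.close_job(): hands the job in, once; it reports no verdict.
The state is a dict: "time": time; "joint_positions": joint angles; "joint_vel": joint speeds; "joint_torque": joint torques, N m; "ee_pos": TCP position; "eef_rot": TCP orientation; "ft_force": force on the tool from outside, world axes, zero at the start; "torque": the same for the moment, N m; "width": finger opening in m.
Only numpy, scipy, OpenCV 4.12 (cv2) and the standard library are available. Lean on these libraries where they do the work, as an engineer would, in place of code of your own. Each camera call takes 0.05 s, during which the arm holds its last target. There are 200 camera calls.

## Working session

There is one attempt and no reset: what is moved stays moved. The work goes in short steps, Python scripts to look and compute and a shell command to move; the robot and the scene stay as the last step left them, time stands still between calls to the robot, and variables do not carry over. Pictures are saved under pics/ and viewed, about 8 in all and at most 12, crops included, and the job is handed in when it is done.

```bash
mkdir -p pics; cat > h.py <<'E'
import numpy as np, cv2
from scipy.spatial.transform import Rotation as Ro
from bench import r, eyes
def cam(name):
    s=r.read_state(); c=eyes.calibration(name)
    K=np.array([[c['fx'],0,c['cx']],[0,c['fy'],c['cy']],[0,0,1]])
    if name=='wrist':
        T=np.eye(4);T[:3,:3]=Ro.from_quat(s['eef_rot']).as_matrix();T[:3,3]=s['ee_pos']
        W=np.linalg.inv(T@np.array(c['hand_eye'])); R,t=W[:3,:3],W[:3,3]
    else: R,t=np.array(c['R']),np.array(c['t'])
    return K,R,t
def onplane(C,uv,z):
    K,R,t=C; d=R.T@np.linalg.inv(K)@[uv[0],uv[1],1]; o=-R.T@t
    return o+d*(z-o[2])/d[2]
def proj(C,X):
    K,R,t=C; p=K@(R@np.array(X)+t); return p[:2]/p[2]
def tri(Ca,a,Cb,b):
    P=lambda C:C[0]@np.c_[C[1],C[2]]
    X=cv2.triangulatePoints(P(Ca),P(Cb),np.array(a,float),np.array(b,float))[:,0]; return X[:3]/X[3]
E
python3 - <<'E'
from h import *
s=r.read_state();print(s)
for n in('top','side','wrist'):
    C=cam(n);cv2.imwrite(f'pics/{n}0.png',eyes.camera(n));print(n,-C[1].T@C[2],C[1][2],C[0][0,0])
E
```

```text
{'time': 0.0, 'joint_positions': array([ 1.18342017,  0.33287115, -0.06470167,  1.46093281,  0.02158764,
        1.34990935, -0.08848065]), 'joint_vel': array([ 7.60321279e-04, -4.09562807e-04,  9.93162266e-04, -1.03883920e-03,
       -3.01110801e-04, -2.18964535e-05,  5.96530102e-04]), 'joint_torque': array([-5.59122655e-04, -6.23267841e+01,  2.39430548e-02, -3.89892340e+01,
       -6.15460100e-02,  3.98046628e-02,  1.37589377e-04]), 'ee_pos': array([ 0.22282944, -0.58352935,  0.23275845]), 'eef_rot': array([ 9.83409563e-01,  1.81397694e-01, -1.55666349e-04, -6.95642909e-04]), 'ft_force': array([ 0.35763098,  0.815806  , -0.40650885]), 'torque': array([-0.02931082, -0.01620088,  0.00285231]), 'width': 0.08701345294147357}
top [ 0.31038958 -0.00930891  1.2478767 ] [ 0.16552915  0.01430864 -0.98610109] 551.2159183646273
side [-0.17781111  0.91586314  0.96092959] [ 0.47925459 -0.64453515 -0.59572601] 548.3133850784637
wrist [ 0.28397381 -0.56015385  0.38390428] [-0.22957009 -0.08701327 -0.96939479] 401.56406931116356
```

View pics/top0.png

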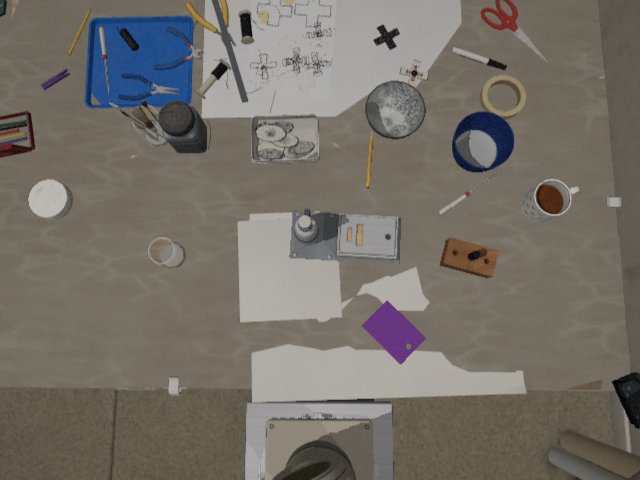

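View pics/side0.png

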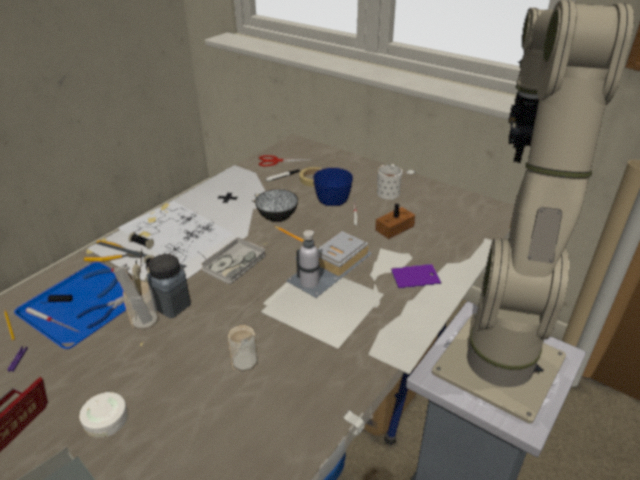

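The top view shows the station at (345,236), with the cap near (306,214) and the mask hole near (388,237). The pin block is at (468,257) with the pin at (477,255). The purple look-alike is at (394,332). The side view agrees with this.

```bash
python3 - <<'E'
from h import *
t=cv2.imread('pics/top0.png');s=cv2.imread('pics/side0.png')
a=cv2.resize(t[195:290,280:510],None,fx=3.4,fy=3.4,interpolation=cv2.INTER_CUBIC)
b=cv2.resize(s[190:300,280:480],None,fx=2.4,fy=2.4,interpolation=cv2.INTER_CUBIC)
o=np.zeros((a.shape[0]+b.shape[0],a.shape[1],3),np.uint8);o[:a.shape[0]]=a;o[a.shape[0]:,:b.shape[1]]=b
print(o.shape,a.shape,b.shape);cv2.imwrite('pics/z1.png',o)
C=cam('top')
for n,uv,z in(('mask hole',(388,237),.051),('pin top?',(474,256),.09),('block',(468.5,257.5),.046),('cap',(306.5,212),.1695)):print(n,onplane(C,uv,z))
E
```

```text
(587, 782, 3) (323, 782, 3) (264, 480, 3)
mask hole [ 0.50726082 -0.15091429  0.051     ]
pin top? [ 0.46081913 -0.32664239  0.09      ]
block [ 0.46318519 -0.32657585  0.046     ]
cap [0.53788773 0.02486722 0.1695    ]
```

View pics/z1.png

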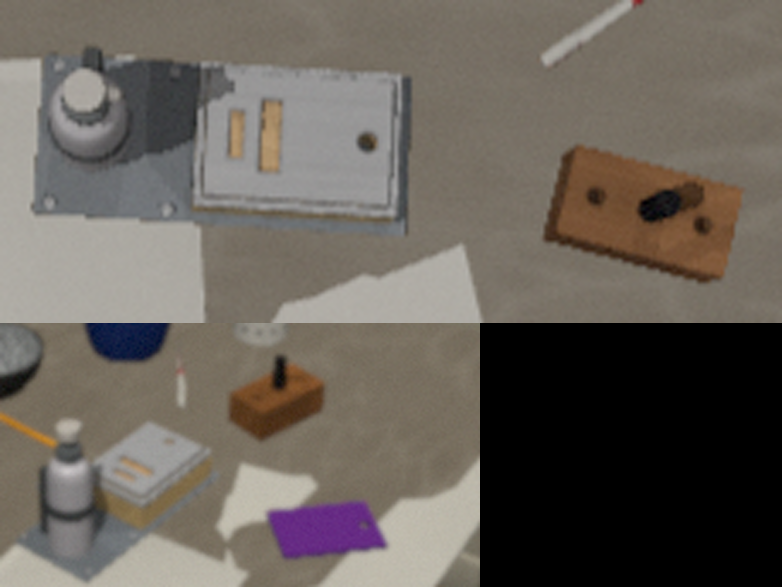

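The pin foot is at about (471,257), midway between the spare holes. The mask hole is at (388,237), the cap top at (305,221), and there are no loose items near the route.

```bash
python3 - <<'E'
from h import *
C=cam('top')
f=lambda u,v:(280+(u+.5)/3.4-.5,195+(v+.5)/3.4-.5)
for n,uv,z in(('hole',f(367,142),.051),('s1',f(597,195),.046),('s2',f(703,225),.046),('pintop',f(672,200),.09),('cap',f(85,88),.1695),
 ('slot1',f(236,134),.051),('slot2',f(271,136),.051)):print(n,onplane(C,uv,z).round(4))
S=cam('side');g=lambda u,v:(280+u/2.4,190+(v-323)/2.4)
print('cap tri',tri(C,f(85,88),S,g(68,428)),'pintop tri',tri(C,f(672,200),S,g(281,359)),'hole tri',tri(C,f(367,142),S,g(169,441)))
E
python3 -m inch '{"translation":[[0.4,0.45,0],[0.8,0.9,0],[0.8,0.9,0]],"rot":[[0,0,0],[0,0,0],[0,0,0]],"jaw":[60,60,60]}' 20
```

```text
hole [ 0.5086 -0.15    0.051 ]
s1 [ 0.4752 -0.2981  0.046 ]
s2 [ 0.456  -0.3653  0.046 ]
pintop [ 0.4662 -0.3338  0.09  ]
cap [0.5205 0.0284 0.1695]
slot1 [ 0.5136 -0.0655  0.051 ]
slot2 [ 0.5123 -0.0881  0.051 ]
cap tri [0.52109233 0.02841018 0.165086  ] pintop tri [ 0.46705009 -0.33522757  0.08468328] hole tri [ 0.50911132 -0.1501355   0.04909671]
time: 0.45
ee_pos: [0.3068, -0.4897, 0.2328]
eef_rot: [0.983, 0.184, 0.001, -0.001]
ft_force: [-0.0, -0.7, -0.0]
width: 0.0708
```

```bash
python3 -m inch '{"translation":[[0.4,0.45,0],[0.8,0.8,0],[0.8,0.8,0]],"rot":[[0,0,0],[0,0,0],[0,0,0]],"jaw":[60,60,60]}'
python3 -m inch '{"translation":[[0.4,0.4,-0.1],[0.8,0.8,-0.1],[0.8,0.8,-0.1],[0.8,0.8,-0.1]],"rot":[[0,0,0],[0,0,0],[0,0,0],[0,0,0]],"jaw":[60,60,60,60]}'
python3 - <<'E'
from h import *
C=cam('wrist');im=eyes.camera('wrist')
for n,X in(('pintop',(.4662,-.3332,.09)),('s1',(.4752,-.2981,.046)),('s2',(.456,-.3653,.046))):print(n,proj(C,X).round())
cv2.imwrite('pics/w1.png',im)
E
```

```text
time: 0.75
ee_pos: [0.3908, -0.4051, 0.2329]
eef_rot: [0.982, 0.187, 0.002, -0.002]
ft_force: [-0.2, -0.9, -0.3]
width: 0.0606
time: 1.15
ee_pos: [0.4733, -0.3214, 0.2225]
eef_rot: [0.982, 0.19, 0.002, -0.003]
ft_force: [-0.7, 0.1, -0.2]
width: 0.06
pintop [331. 238.]
s1 [294. 199.]
s2 [360. 249.]
```

View pics/w1.png

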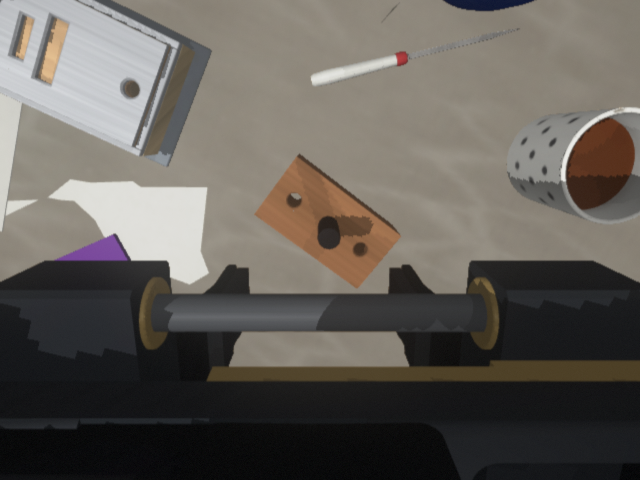

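The wrist view shows the block, with the spare holes at (294,200) and (360,249) as predicted. The pin's handle runs from its foot near (327,224) to its top near (329,239).

```bash
python3 - <<'E'
from h import *
C=cam('wrist');im=cv2.imread('pics/w1.png')
g=im[205:255,305:350].max(2);m=(g<45).astype(np.uint8)
n,l,st,ce=cv2.connectedComponentsWithStats(m);k=1+st[1:,4].argmax();print(st[k]+[305,205,0,0,0],ce[k]+[305,205])
for uv in((329,238),(329,240)):print(onplane(C,uv,.09))
for uv in((294,200),(360,249)):print(onplane(C,uv,.046))
print('centroid@68',onplane(C,ce[k]+[305,205],.068),r.read_state()['ee_pos'],Ro.from_quat(r.read_state()['eef_rot']).as_matrix().round(3))
E
```

```text
[319 218  20  15 180] [328.08333333 224.15555556]
[ 0.46367863 -0.33445665  0.09      ]
[ 0.46227389 -0.33502895  0.09      ]
[ 0.47242267 -0.30073015  0.046     ]
[ 0.45394234 -0.36793791  0.046     ]
centroid@68 [ 0.46849607 -0.33224066  0.068     ] [ 0.47154146 -0.3237334   0.22251851] [[ 0.929  0.37   0.002]
 [ 0.37  -0.929  0.005]
 [ 0.003 -0.004 -1.   ]]
```

```bash
python3 -m inch '{"translation":[[-0.06,-0.08,-0.4],[-0.06,-0.08,-0.8],[-0.06,-0.08,-0.95],[-0.06,-0.08,-0.95],[-0.06,-0.08,-0.95]],"rot":[[0,0,0],[0,0,0],[0,0,0],[0,0,0],[0,0,0]],"jaw":[50,50,50,50,50]}'
python3 - <<'E'
from h import *
C=cam('wrist');im=eyes.camera('wrist');cv2.imwrite('pics/w2.png',im);print(r.read_state()['ee_pos'])
for n,X in(('pintop',(.4655,-.332,.09)),('s1',(.4752,-.2981,.046)),('s2',(.456,-.3653,.046))):print(n,proj(C,X).round())
E
```

```text
time: 1.7
ee_pos: [0.4659, -0.3325, 0.129]
eef_rot: [0.982, 0.188, 0.002, -0.002]
ft_force: [0.2, 0.7, 0.7]
width: 0.0502
[ 0.46642708 -0.3325605   0.12961277]
pintop [318. 265.]
s1 [271. 207.]
s2 [362. 275.]
```

View pics/w2.png

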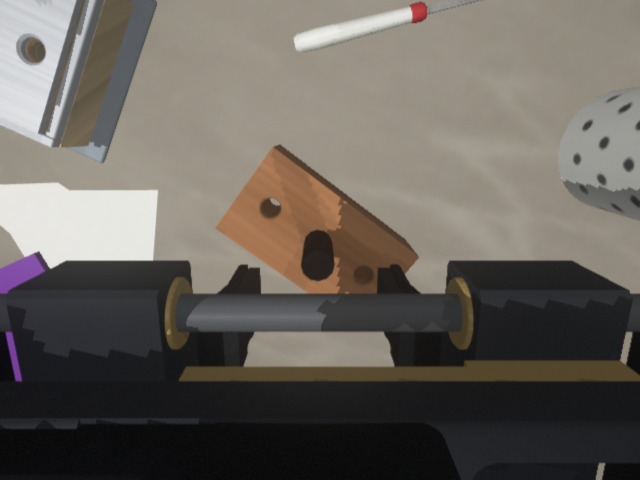

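The pin top is at (318,264) against a predicted (318,265), so I descend and grip.

```bash
python3 -m inch '{"translation":[[0,0.005,-0.3],[0,0.005,-0.55],[0,0.005,-0.65],[0,0.005,-0.65],[0,0.005,-0.65],[0,0.005,-0.65],[0,0.005,-0.65],[0,0.005,-0.65],[0,0.005,-0.65],[0,0.005,-0.65]],"rot":[[0,0,0],[0,0,0],[0,0,0],[0,0,0],[0,0,0],[0,0,0],[0,0,0],[0,0,0],[0,0,0],[0,0,0]],"jaw":[40,30,30,25,10,10,10,10,10,10]}' 25
```

```text
time: 2.75
ee_pos: [0.4674, -0.3326, 0.0662]
eef_rot: [0.982, 0.188, 0.003, -0.0]
ft_force: [-0.3, 0.4, 7.2]
width: 0.016
```

```bash
python3 -m inch '{"translation":[[0,0,0.1],[0,0,0.3],[0,0,0.5],[0,0,0.8],[0,0,0.8]],"rot":[[0,0,0],[0,0,0],[0,0,0],[0,0,0],[0,0,0]],"jaw":[10,10,10,10,10]}'
python3 - <<'E'
from h import *
im=eyes.camera('wrist');cv2.imwrite('pics/w3.png',im);s=r.read_state();print(s['ee_pos'],s['ft_force'],s['width'])
E
```

```text
time: 3.25
ee_pos: [0.4694, -0.3338, 0.1512]
eef_rot: [0.982, 0.188, 0.006, 0.002]
ft_force: [0.2, -0.4, -0.5]
width: 0.0163
[ 0.46850126 -0.33334454  0.14901845] [-0.73583505  0.59635275 -0.78784533] 0.016353163758806345
```

View pics/w3.png

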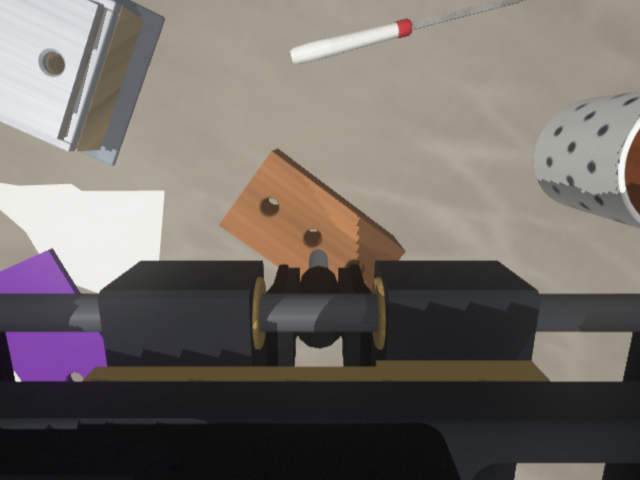

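The pin is out: the empty middle hole is at (313,237) and the shank end hangs at (318,255) between the jaws. The mask hole is at (53,62).

```bash
cat >> h.py <<'E'
def wcam(p,q):
    c=eyes.calibration('wrist');K=np.array([[c['fx'],0,c['cx']],[0,c['fy'],c['cy']],[0,0,1]])
    T=np.eye(4);T[:3,:3]=Ro.from_quat(q).as_matrix();T[:3,3]=p
    W=np.linalg.inv(T@np.array(c['hand_eye'])); return K,W[:3,:3],W[:3,3]
def tool(): # camera in tool coordinates
    return wcam([0,0,0],[0,0,0,1])
E
python3 - <<'E'
from h import *
C=wcam([.4694,-.3338,.1512],[.982,.188,.006,.002])
print('hole',onplane(C,(53,62),.051),'midhole',onplane(C,(313,237.5),.046))
t=tool()
for ox in(-.003,-.0015,0,.0015):print(ox,proj(t,(ox,0,.06)),proj(t,(ox,0,.02)),proj(t,(ox+.005,0,.055)))
im=cv2.imread('pics/w3.png');print(im[240:275:2,318].mean(1).round())
s=r.read_state();R=Ro.from_quat(s['eef_rot']);z=R.apply([0,0,1]);print(s['ee_pos'],z)
print('rotvec to vertical /60deg',np.cross(z,[0,0,-1])/np.deg2rad(60))
E
```

```text
hole [ 0.50929753 -0.15153449  0.051     ] midhole [ 0.46563014 -0.33190428  0.046     ]
-0.003 [318.82021574 257.21959689] [318.90059028 284.39400286] [318.84034271 251.21294605]
-0.0015 [318.82360759 254.62211888] [318.90486596 281.2988964 ] [318.84386486 248.53179277]
0 [318.82701075 252.01597383] [318.90915894 278.19126122] [318.84739909 245.84144006]
0.0015 [318.83042528 249.40111828] [318.91346934 275.07102108] [318.85094547 243.14184047]
[ 71.  70.  81. 111. 117.  95.  94.  93.  94.  93.  93.  94.  91.  44.
  33.  31.  32.  32.]
[ 0.46850126 -0.33334454  0.14901845] [ 0.00987782 -0.00107034 -0.99995064]
rotvec to vertical /60deg [0.0010221  0.00943262 0.        ]
```

```bash
python3 -m inch '{"translation":[[0.1,0.45,0],[0.2,0.9,0],[0.2,0.9,0]],"rot":[[0,0.009,0],[0,0.009,0],[0,0.009,0]],"jaw":[10,10,10]}'
python3 -m inch '{"translation":[[0.1,0.45,0],[0.22,0.95,0],[0.22,0.95,0],[0.22,0.95,0],[0.22,0.95,0]],"rot":[[0,0,0],[0,0,0],[0,0,0],[0,0,0],[0,0,0]],"jaw":[10,10,10,10,10]}'
python3 - <<'E'
from h import *
im=eyes.camera('wrist');im=eyes.camera('wrist')
s=r.read_state();im=eyes.camera('wrist');C=wcam(s['ee_pos'],s['eef_rot'])
cv2.imwrite('pics/w4.png',cv2.resize(im[130:330,190:450],None,fx=3,fy=3,interpolation=cv2.INTER_CUBIC))
print(s['ee_pos'],Ro.from_quat(s['eef_rot']).apply([0,0,1]),s['eef_rot'],'hole pred',proj(C,(.509,-.1505,.051)))
E
```

```text
time: 3.6
ee_pos: [0.4903, -0.2361, 0.1489]
eef_rot: [0.981, 0.193, 0.001, -0.001]
ft_force: [0.0, -0.0, -0.2]
width: 0.0163
time: 4.1
ee_pos: [0.5118, -0.1424, 0.1486]
eef_rot: [0.981, 0.192, 0.0, -0.001]
ft_force: [0.1, -0.9, -0.7]
width: 0.0165
[ 0.51180274 -0.1428611   0.14865745] [ 1.96368478e-04  1.47464921e-03 -9.99998893e-01] [ 9.81486481e-01  1.91529983e-01  2.37586404e-04 -7.04869299e-04] hole pred [328.32496952 242.92810898]
```

View pics/w4.png

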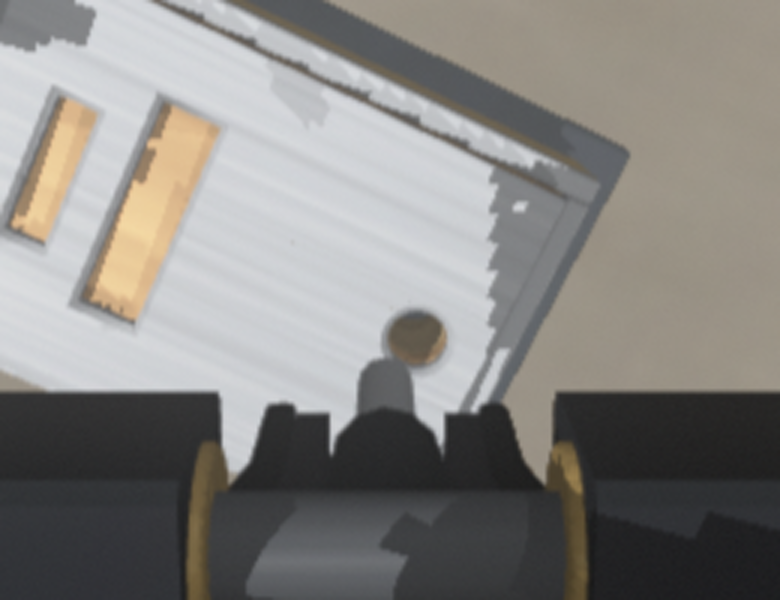

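The mask hole's centre is at full-image (328.7,242.6), within half a pixel of the prediction. The shank is centred at column 318.3 with its end at row 249.7, so the pin sits about 2 mm along -x of the tool. I'll align it above the hole.

```bash
python3 -m inch '{"translation":[[-0.01,-0.07,0],[-0.01,-0.07,-0.15],[-0.01,-0.07,-0.28],[-0.01,-0.07,-0.28],[-0.01,-0.07,-0.28]],"rot":[[0.001,0,0],[0.001,0,0],[0.001,0,0],[0.001,0,0],[0.001,0,0]],"jaw":[10,10,10,10,10]}'
python3 - <<'E'
from h import *
s=r.read_state();im=eyes.camera('wrist');s=r.read_state();im=eyes.camera('wrist');C=wcam(s['ee_pos'],s['eef_rot'])
cv2.imwrite('pics/w5.png',cv2.resize(im[180:300,240:400],None,fx=4,fy=4,interpolation=cv2.INTER_CUBIC))
print(s['ee_pos'],s['eef_rot'],s['ft_force'],'hole pred',proj(C,(.509,-.1505,.051)))
E
```

```text
time: 4.75
ee_pos: [0.5105, -0.1494, 0.12]
eef_rot: [0.981, 0.192, -0.0, -0.002]
ft_force: [-0.6, -0.7, 0.9]
width: 0.0163
[ 0.51086838 -0.14947231  0.12055428] [ 9.81441521e-01  1.91756225e-01  2.51822525e-04 -1.42368107e-03] [ 0.30319642 -0.62473978 -0.80530327] hole pred [319.57954714 250.73906693]
```

View pics/w5.png

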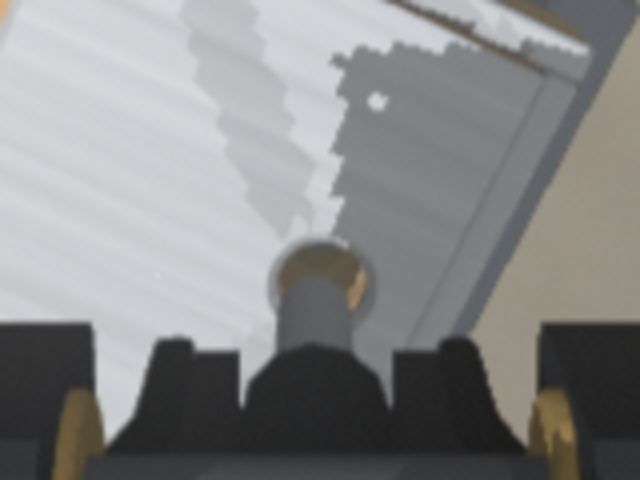

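The shank end is over the hole. The hole ring's centre column is about 320.4 against 318.6 for the shank, so the pin has to go about 0.8 mm further to -y. I'll correct that and lower it in stages.

```bash
python3 -m inch '{"translation":[[0,-0.008,0],[0,-0.008,-0.05],[0,-0.008,-0.12],[0,-0.008,-0.18],[0,-0.008,-0.18],[0,-0.008,-0.18]],"rot":[[0.002,0,0],[0.002,0,0],[0.002,0,0],[0.002,0,0],[0.002,0,0],[0.002,0,0]],"jaw":[10,10,10,10,10,10]}'
```

```text
time: 5.45
ee_pos: [0.5109, -0.1503, 0.1026]
eef_rot: [0.981, 0.192, 0.001, -0.002]
ft_force: [0.2, -1.1, 0.1]
width: 0.0163
```

```bash
python3 -m inch '{"translation":[[0,0,-0.05],[0,0,-0.1],[0,0,-0.15],[0,0,-0.2],[0,0,-0.2],[0,0,-0.2]],"rot":[[0.002,0.001,0],[0.002,0.001,0],[0.002,0.001,0],[0.002,0.001,0],[0.002,0.001,0],[0.002,0.001,0]],"jaw":[10,10,10,10,10,10]}'
```

```text
time: 6.05
ee_pos: [0.5109, -0.1502, 0.0825]
eef_rot: [0.981, 0.192, 0.0, -0.004]
ft_force: [-0.4, -0.0, -1.1]
width: 0.0161
```

```bash
python3 -m inch '{"translation":[[0,0,0],[0,0,-0.05],[0,0,-0.1],[0,0,-0.12],[0,0,-0.14],[0,0,-0.14],[0,0,-0.14]],"rot":[[-0.006,0,0],[-0.006,0,0],[-0.006,0,0],[-0.006,0,0],[-0.006,0,0],[-0.006,0,0],[-0.006,0,0]],"jaw":[10,10,10,10,10,10,10]}'
```

```text
time: 6.75
ee_pos: [0.5115, -0.1501, 0.0705]
eef_rot: [0.981, 0.192, -0.0, -0.0]
ft_force: [-8.6, 3.3, 23.6]
width: 0.0166
```

Vertical contact came at TCP z = 0.0705 against an expected 0.071, so the pin is seated. I'll relax the load, release and rise.

```bash
python3 -m inch '{"translation":[[0,0,0.005],[0,0,0.005],[0,0,0.005],[0,0,0.005],[0,0,0.005],[0,0,0.005]],"rot":[[0,0,0],[0,0,0],[0,0,0],[0,0,0],[0,0,0],[0,0,0]],"jaw":[10,20,32,36,36,36]}'
python3 -m inch '{"translation":[[0,0,0.2],[0,0,0.5],[0,0,1],[0,0,1],[0,0,1]],"rot":[[0,0,0],[0,0,0],[0,0,0],[0,0,0],[0,0,0]],"jaw":[36,36,36,36,36]}'
python3 - <<'E'
from h import *
im=eyes.camera('wrist');s=r.read_state();im=eyes.camera('wrist');C=wcam(s['ee_pos'],s['eef_rot'])
cv2.imwrite('pics/w6.png',im)
print(s['ee_pos'],s['eef_rot'],s['ft_force'],'home top/shoulder',proj(C,(.509,-.1508,.095)),proj(C,(.509,-.1508,.051)))
E
```

```text
time: 7.35
ee_pos: [0.5115, -0.1501, 0.0708]
eef_rot: [0.981, 0.192, -0.0, -0.0]
ft_force: [-0.2, 0.2, -0.0]
width: 0.0352
time: 7.85
ee_pos: [0.5121, -0.1503, 0.1719]
eef_rot: [0.981, 0.192, 0.001, 0.0]
ft_force: [0.3, -0.7, -1.6]
width: 0.0364
[ 0.51133011 -0.1501116   0.17057276] [ 9.81436390e-01  1.91787808e-01 -1.60233811e-04 -1.52457580e-04] [ 0.20169558  0.91743736 -0.48377532] home top/shoulder [318.44808252 248.07756181] [318.46934508 229.89053801]
```

View pics/w6.png

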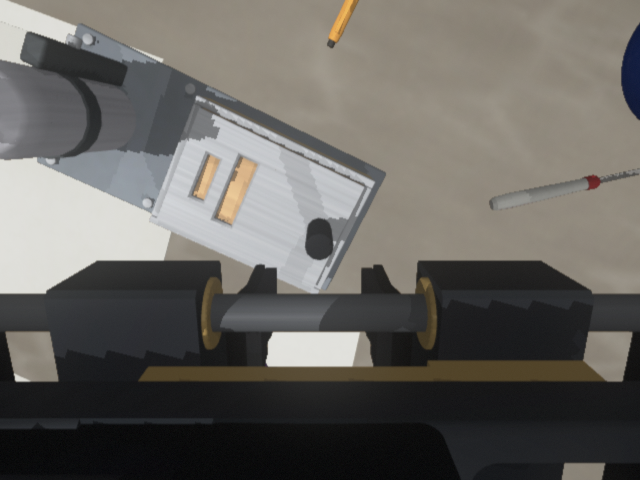

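The pin stands home: its handle top is at (319,246) and its shoulder sits flush on the mask, matching the predicted home position of 248/230. Next is the cap, starting with rising, closing the jaws and moving over it.

```bash
python3 -m inch '{"translation":[[0,0,0.4],[0,0,0.8],[0.02,0.4,0.8],[0.05,0.8,0.8],[0.05,0.8,0.8]],"rot":[[0,0,0],[0,0,0],[0,0,0],[0,0,0],[0,0,0]],"jaw":[20,0,0,0,0]}'
python3 -m inch '{"translation":[[0.02,0.4,0],[0.05,0.9,0],[0.05,0.97,0],[0.05,0.97,0],[0.05,0.97,0]],"rot":[[0,0,0],[0,0,0],[0,0,0],[0,0,0],[0,0,0]],"jaw":[0,0,0,0,0]}'
python3 - <<'E'
from h import *
im=eyes.camera('wrist');s=r.read_state();im=eyes.camera('wrist');C=wcam(s['ee_pos'],s['eef_rot'])
cv2.imwrite('pics/w7.png',im)
print(s['ee_pos'],s['eef_rot'],s['ft_force'],'cap pred',proj(C,(.5208,.0284,.1695)))
E
```

```text
time: 8.45
ee_pos: [0.5158, -0.0638, 0.249]
eef_rot: [0.981, 0.196, -0.001, -0.002]
ft_force: [-0.2, -0.6, -0.2]
width: 0.005
time: 8.95
ee_pos: [0.5207, 0.0316, 0.2481]
eef_rot: [0.981, 0.195, -0.002, -0.002]
ft_force: [-0.4, -0.7, 0.8]
width: 0.0004
[0.52074645 0.03112196 0.24829492] [ 0.98088993  0.19454893 -0.00175891 -0.00159948] [ 0.62108834  0.12694406 -0.45923162] cap pred [323.58367992 243.90710059]
```

View pics/w7.png

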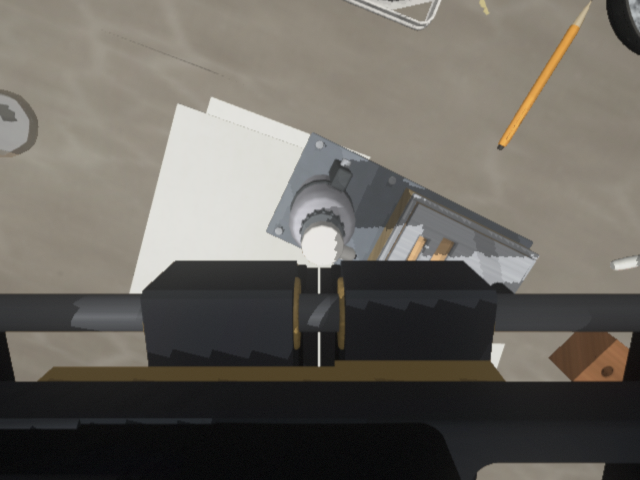

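The cap centre is at (323,245) against a predicted (323.6,243.9). I'll centre on it and approach from above.

```bash
python3 -m inch '{"translation":[[0,-0.025,-0.3],[0,-0.025,-0.55],[0,-0.025,-0.62],[0,-0.025,-0.62],[0,-0.025,-0.62],[0,-0.025,-0.62]],"rot":[[-0.002,-0.003,0],[-0.002,-0.003,0],[-0.002,-0.003,0],[-0.002,-0.003,0],[-0.002,-0.003,0],[-0.002,-0.003,0]],"jaw":[0,0,0,0,0,0]}'
python3 -m inch '{"translation":[[0,0,-0.03],[0,0,-0.06],[0,0,-0.08],[0,0,-0.10],[0,0,-0.12],[0,0,-0.12],[0,0,-0.12]],"rot":[[0,0,0],[0,0,0],[0,0,0],[0,0,0],[0,0,0],[0,0,0],[0,0,0]],"jaw":[0,0,0,0,0,0,0]}'
```

```text
time: 9.65
ee_pos: [0.5216, 0.0286, 0.1878]
eef_rot: [0.981, 0.194, 0.001, -0.0]
ft_force: [0.1, 0.3, 0.3]
width: 0.0008
time: 10.35
ee_pos: [0.5217, 0.0286, 0.1761]
eef_rot: [0.981, 0.194, 0.001, -0.0]
ft_force: [-0.0, 0.7, 4.0]
width: 0.0004
```

Spring force is 4.0 N at about 4.5 mm of travel, as the spring should give. I press on to the stop.

```bash
python3 -m inch '{"translation":[[0,0,-0.02],[0,0,-0.04],[0,0,-0.05],[0,0,-0.055],[0,0,-0.055],[0,0,-0.055]],"rot":[[0,0,0],[0,0,0],[0,0,0],[0,0,0],[0,0,0],[0,0,0]],"jaw":[0,0,0,0,0,0]}'
```

```text
time: 10.95
ee_pos: [0.5218, 0.0286, 0.1714]
eef_rot: [0.981, 0.194, 0.001, 0.0]
ft_force: [-3.9, -0.7, 13.4]
width: 0.0007
```

13.4 N at z = 0.1714 is well above the spring's 6.5 N, so the cap is hard on its stop. I'll back off slowly, then clear it.

```bash
python3 -m inch '{"translation":[[0,0,0.03],[0,0,0.07],[0,0,0.12],[0,0,0.2],[0,0,0.5],[0,0,0.9],[0,0,0.9],[0,0,0.9]],"rot":[[0,0,0],[0,0,0],[0,0,0],[0,0,0],[0,0,0],[0,0,0],[0,0,0],[0,0,0]],"jaw":[0,0,0,0,0,0,0,0]}'
python3 - <<'E'
from h import *
im=eyes.camera('side');im=eyes.camera('side');t=eyes.camera('top');s=r.read_state();print(s['time'],s['ee_pos'],s['ft_force'])
w=eyes.camera('wrist')
S=cam('side');print('cap up/down pred',proj(S,(.5208,.0284,.1695)),proj(S,(.5208,.0284,.1595)))
o=np.zeros((600,800,3),np.uint8);o[:330,:600]=cv2.resize(im[190:300,280:480],None,fx=3,fy=3);o[330:600,:360]=cv2.resize(w,(360,270))
o[330:600,360:800]=cv2.resize(t[190:325,290:510],None,fx=2,fy=2)[:270]
cv2.imwrite('pics/f.png',o)
s0=cv2.imread('pics/side0.png')
for n,i in(('before',s0),('after',im)):print(n,i[228:246,308].mean(1).round())
E
```

```text
time: 11.75
ee_pos: [0.5221, 0.0287, 0.2621]
eef_rot: [0.981, 0.194, 0.002, 0.0]
ft_force: [-0.5, 0.2, 0.2]
width: 0.0007
11.9 [0.52122852 0.02846951 0.2602761 ] [ 0.05053519 -0.29673064 -0.93709854]
cap up/down pred [308.266304   232.32583532] [308.34309032 235.5700757 ]
before [106. 122. 147. 164. 173. 175. 174. 166. 154. 144. 132. 110.  82.  69.
  78.  83.  83.  78.]
after [110. 129. 166. 188. 201. 201. 195. 186. 166. 148. 137. 113.  83.  70.
  82.  86.  88.  77.]
```

View pics/f.png

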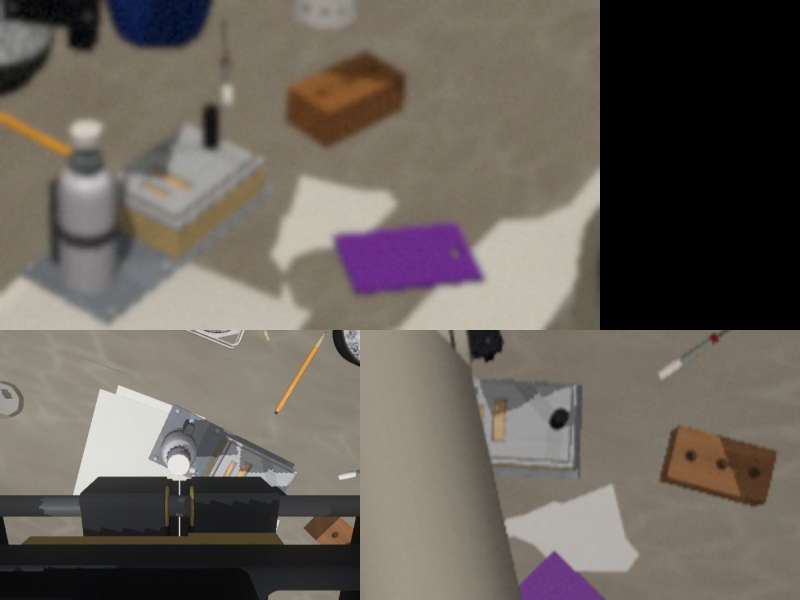

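The final views show the pin upright and home on the mask, at (210,125) in the crop. The block is empty, the cap edge is back at its original row, and the surroundings are unmoved. The robot is clear, so I hand in.

```bash
python3 -c "
from bench import r
print(r.close_job())"
```

```text
the job is handed in; nothing more can be done
None
```

The pin is home in the station with its shoulder on the mask. The cap was then pressed to its stop once and let spring back. I handed the job in at about 12 s on the robot's clock; no verdict is reported.

- **Pin:** Contact came at TCP z = 0.0705 m, where 0.071 m was expected. The wrist view after release and the final side and top views all show the pin upright on the mask.
- **Seating force:** Seating peaked at about 24 N vertical and 9 N sideways, more than I intended. The pin was released right after, with the force back to about zero.
- **Cap:** It gave about 4 N midway. At the bottom it read 13.4 N, above the spring's 6.5 N, which shows it reached the stop. That is also more than the few newtons needed. The stop came about 0.9 mm higher than I calculated, within the calibration error.
- **After release:** In the side view the cap's edge is back at its original height.
- **Other items:** The purple look-alike, file and pencil look unmoved where I could see them. The jar was not checked in the last views, but the arm never went near it.

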